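# Charge the gas-detector dock from a push-fit canister

### The job

Take the gas canister with the red head, put its open end squarely over the tilted brass nipple of the gas-detector dock and press it on until it snaps. Keep pushing until the orange sprung sleeve is all the way down, and finish like that: the gripper still holding the canister fully pressed on against the spring, without letting go. Leave the blue canister and everything else on the bench where it stands.

Things in the scene. Friction and masses are not known exactly. Their poses are not given: they have to be found in the camera images.
- canister: The gas canister to use: red head, aluminium barrel 44 mm wide (40 to 85 mm up, with a red band), dark steel coupler socket 40 mm wide (0 to 40 mm). 130 mm tall, about 0.22 kg, upright. Origin: centre of the open mouth at its very bottom; z runs up its axis. The mouth is a flat rim with a 19 mm hole through a lip 4 mm thick; behind it the bore is 26 mm wide and ends 40 mm up. Fits at any turn about its axis.
- canister_head (a point): Centre of the red hexagonal head, the place to grip, 108 mm up the axis from the mouth. The head is 36 mm across flats and runs from 85 to 130 mm above the mouth; flats face along the canister's own +x and -x and every 60 degrees from there.
- spare: A canister of the same shape with a BLUE head; not to be used. Origin at the centre of its mouth, at the bottom. Its place and the red one's may be swapped.
- dock: The fixed gas-detector docking station: grey base 170 x 130 mm, 30 mm high, with a tilted blue face on top and an upright yellow detector (62 mm wide, top at 115 mm) docked behind the nipple. Origin: on the bench. The nipple leans towards the dock's -x, away from the detector.
- nipple: The fixed brass filling nipple on the blue face, leaning 25 degrees from vertical, smooth and oiled. Origin: centre of its foot on the blue face, 75 mm above the bench; z points out along its axis. The stem is 16 mm thick up to 32 mm from the foot, then tapers to 6 mm at its tip, 41 mm from the foot.
- nipple_balls (a point): Point on the nipple's axis 26 mm from the foot, amid three sprung locking balls that stand out to 23 mm diameter. The canister's lip meets them when its mouth is about 31 mm from the foot; they yield at 5 to 15 N in all, draw the lip on past 24 mm, and are out behind it (the snap) with the mouth about 17 mm from the foot.
- sleeve (a joint): Orange sprung sleeve around the nipple's foot, 40 mm wide, its face 16 mm from the foot when free. Value in m: 0 free, 0.009 pushed fully down along the nipple's axis. The canister's rim pushes it after the snap; it pushes back with 4 N at first, 10 N fully down, and lifts the canister again (to the balls) if not held down.
- cylinder_a: Bystander: small clear measuring cylinder with a red hexagonal foot, 150 mm tall. Origin at the centre of its underside.
- cylinder_b: Bystander: smaller clear measuring cylinder with a red hexagonal foot, 130 mm tall. Origin at the centre of its underside.
- reagent: Bystander: amber reagent bottle, 90 mm wide, 190 mm tall. Origin at the centre of its underside.
- wash: Bystander: white wash bottle, 68 mm wide, 190 mm tall. Origin at the centre of its underside.
- brush: Bystander: brush lying on the bench. Origin at the centre of its underside.

How it is judged:
On the way, in this order (a step that is already met when the one before it is completed fails the run):
1. the red canister is lifted clear of the bench in the gripper (height (world z) of canister above 0.04 m and contact force between the fingers and canister above 2 N), for 0.2 s.
2. its coupler has snapped over the nipple's locking balls, squarely (z of canister in the frame of nipple below 0.0175 m and x of canister in the frame of nipple between -0.004 and 0.004 m and y of canister in the frame of nipple between -0.004 and 0.004 m and angle between the z axis of canister and the z axis of nipple, either way round below 0.12 rad), for 0.1 s.
At the end, for the whole second after the job is handed in: The red canister is snapped on the nipple, its mouth within 4 mm of the nipple's axis and its axis within 0.12 rad of it, and the gripper still holds it (over 2 N) and keeps the sleeve pushed down by more than 6 of its 9 mm, at rest (value of joint sleeve above 0.006 m and z of canister in the frame of nipple below 0.0115 m and x of canister in the frame of nipple between -0.004 and 0.004 m and y of canister in the frame of nipple between -0.004 and 0.004 m and angle between the z axis of canister and the z axis of nipple, either way round below 0.12 rad and contact force between the fingers and canister above 2 N and linear speed of canister below 0.03 m/s); the arm keeps its last pose, push and grip.
It fails at once if a bystander or the blue canister is shifted by more than 40 mm (distance of any of spare, cylinder_a, cylinder_b, reagent, wash, brush from where it was at the start of the episode above 0.04 m).
It fails at once if a bystander or the blue canister is knocked over (angle between any of spare, cylinder_a, cylinder_b, reagent, wash's own z axis and vertical above 0.5 rad).
It also fails if it takes over 35 s, if anything falls off the work surface, if the arm or the gripper's body presses on something with over 40 N, if the wrist force passes 120 N, or if a joint passes its speed limit or range.

### The arm

A 6-joint arm with a two-finger parallel gripper is mounted at the origin on the work surface. World frame = base frame: x ahead of the robot, y to its left, z up, the work surface at z = 0. Lengths are in m, angles in rad, forces in N, time in s.
With the tool pointing down it reaches from about 0.375 to 0.75 m from the base axis. Payload 9 kg.
Tool frame: the origin (TCP) lies at the very end of the fingers, on their centre line; the grasp point (between the pads) lies 19 mm behind it; z points along the fingers, y is the direction in which the jaws open and shut (so a half turn about z gives the same grasp; the last joint's range is limited). The gripper opens to 85 mm and grips with 20 to 120 N. Pads are 22 mm wide; open, the fingers measure 114 mm over their backs; the gripper's body (76 mm by 85 mm) begins 54 mm behind the grasp point. The pads swing forward as they close: fully open they stand 13 mm farther back than shut.
Start: joints at [-1.506, 0.104, 0.097, 1.564, 0, 1.353], TCP at [0.167, -0.576, 0.231] pointing down, gripper open.
Joint ranges: [-2.99, 2.99], [-0.84, 1.86], [-1.1, 1.16], [-1.84, 2.11], [-1.51, 1.56], [-3.14, 3.14]. Speed limits (rad/s): [2.22, 2.22, 2.57, 3.14, 3.14, 3.14].

### API

Orientations are given as a unit quaternion [w, x, y, z].
In Python, from cell import status, vision, robot gives the robot as it stands.
- The arm moves only by the tool move_arm, never from a script. Its argument "motion" is a list of rows, each a list of 3 entries, a list of its own where there are three numbers: the shift along the world's x, y, z in mm, then the turn, a rotation vector about the world's x, y, z in degrees, then the finger opening in mm, from 0 to 85.4. A call has 1 to 5 rows; each row is the pose to reach, as a shift and turn from the pose commanded when the call began; what a row does not reach only later rows make up. A row lasts 1/10 s, in which the tool goes at most 50 mm and 8.59 degrees, less where a joint would pass 70% of its speed; a pose out of reach is approached as far as the arm can. A call with a gripper value outside its range is refused whole. The fingers move at their own pace and stop on an object; the grip force is fixed at half the most. Time passes only in rows, so rows that repeat a pose let the fingers close. It gives the time, the measured TCP pose, the force and the opening at its end, in the units of the state.
- status.get_state(): the state, without advancing time (a new reading comes with each control period).
- vision.grab_frame(name): name is "scene" or "top"; returns a dict with "pixels" (400x640x3 uint8, blue, green, red), "z_map" (400x640 float32, m along the optical axis (not along the pixel's ray), 0 where there is no reading), "fx", "fy", "cx", "cy" (pixels), "xyz" and "attitude" of the camera in the world. Camera axes: x right, y down, z forward; pixel columns grow to the right and rows downward; lengths in m; the calibration is good to about 2 mm. A picture is of the moment at which its call begins.
- robot.job_done(): hands the job in, once; it reports no verdict.
Trained networks look in the newest picture that a camera, given by its name, has taken for a name from the list of things; names that differ only in an ending like _2 or _b are one class to them, and where a whole thing is asked for, a point or a joint stands for the part that bears it (a point fixed in the world has none). Each returns a list of dicts, best first, with "score" (0 to 1); they miss things now and then, are a little off and sometimes report something else, mostly with a low value. They report only what shows in the picture. A call takes as long as a camera call.
- vision.boxes_of(label, camera): "point" ([x, y, z] in m, in world coordinates, good to about 4 mm: the middle of the surface that is visible of it).
- vision.landmark_of(label, camera): "point" ([x, y, z] in m, in world coordinates, good to about 4 mm: a listed point, or the origin of a listed thing).
The state is a dict: "clock": time; "qpos": joint angles; "joint_vel": joint speeds; "joint_efforts": joint torques, N m; "ee_pos": TCP position; "orientation": TCP orientation; "wrist_force": force on the tool from outside, world axes, zero at the start; "wrist_torque": the same for the moment, N m; "width": finger opening in m.
Only numpy, scipy, OpenCV 4.12 (cv2) and the standard library are available. Lean on these libraries where they do the work, as an engineer would, in place of code of your own. Each camera call takes 0.05 s, during which the arm holds its last target.

## Working session

There is one attempt and no reset: what is moved stays moved. The work goes in short steps, Python scripts to look and compute and a tool call to move; the robot and the scene stay as the last step left them, time stands still between calls to the robot, and variables do not carry over. Pictures are saved under pics/ and viewed, and the job is handed in when it is done.

Besides the shell and the picture viewer there is one more tool, called after "Request:" by a JSON object that holds its "api" and its "payload". move_arm: Moves the arm, as the interface text tells. Its arguments: {"type":"object","properties":{"motion":{"type":"array"}},"required":["motion"]}

```bash
ls; mkdir -p pics
python3 - <<'E'
from cell import status, vision, robot
import cv2,numpy as np
print(status.get_state())
for n in ["scene","top"]:
    f=vision.grab_frame(n); cv2.imwrite(f"pics/{n}0.png",f["pixels"]); np.savez(f"/tmp/{n}0.npz",**f)
    print(n,{k:f[k] for k in ["fx","fy","cx","cy","xyz","attitude"]})
    for l in ["canister","canister_head","spare","dock","nipple","nipple_balls","sleeve"]:
        try: print(l,[(np.round(d["point"],3).tolist(),round(d["score"],2)) for d in vision.landmark_of(l,n)[:3]],end=' ')
        except Exception as e: print(l,e,end=' ')
        try: print('box',[(np.round(d["point"],3).tolist(),round(d["score"],2)) for d in vision.boxes_of(l,n)[:3]])
        except Exception as e: print(l,e)
E
```

```text
pics
{'clock': 0.0, 'qpos': array([-1.50571199e+00,  1.04670434e-01,  9.64842715e-02,  1.56385714e+00,
       -1.10559937e-05,  1.35313462e+00]), 'joint_vel': array([-8.81987151e-04, -2.06860326e-03,  4.71563434e-05,  4.85901230e-04,
       -1.04179285e-03,  3.36083231e-04]), 'joint_efforts': array([-8.82274162e-04, -5.56933701e+01,  5.03647041e+01,  1.68963888e-02,
       -3.53536507e-04,  1.38140840e-05]), 'ee_pos': array([ 0.16740369, -0.57585373,  0.23054746]), 'orientation': array([-6.22094641e-04,  9.90023274e-01,  1.40902548e-01,  4.20069440e-05]), 'wrist_force': array([0.40216771, 0.28298524, 0.00712514]), 'wrist_torque': array([ 0.00387003, -0.00496056, -0.0095894 ]), 'width': 0.08539540488864981}
scene {'fx': 416.44991704894676, 'fy': 416.44991704894676, 'cx': 323.2320318766181, 'cy': 190.66472947015632, 'xyz': array([1.13416666, 0.1155539 , 1.10923664]), 'attitude': array([-0.18431587,  0.69065226,  0.67401732, -0.18635388])}
canister [([0.51, 0.267, -0.003], 0.87)] box [([0.52, 0.267, 0.086], 0.66)]
canister_head [([0.503, 0.268, 0.106], 0.74)] box [([0.52, 0.269, 0.09], 
[... 722 characters left out ...]
 -0.70368237,  0.02341946])}
canister [([0.503, 0.268, -0.002], 0.75)] box [([0.501, 0.263, 0.129], 0.93)]
canister_head [([0.509, 0.273, 0.11], 0.69)] box [([0.504, 0.264, 0.129], 0.78), ([0.666, 0.002, 0.011], 0.42), ([0.342, -0.045, 0.019], 0.41)]
spare [([0.477, 0.061, 0.004], 0.78)] box [([0.474, 0.063, 0.136], 0.6)]
dock [([0.58, -0.23, 0.004], 0.94), ([0.658, 0.385, -0.004], 0.2)] box [([0.587, -0.219, 0.062], 0.74)]
nipple [([0.585, -0.227, 0.072], 0.94)] box [([0.585, -0.224, 0.087], 0.95)]
nipple_balls [] box [([0.582, -0.222, 0.093], 0.56)]
sleeve it knows: brush, canister, canister_head, cylinder, dock, nipple, nipple_balls, reagent, spare, wash box [([0.584, -0.225, 0.09], 0.6)]
```

View pics/scene0.png

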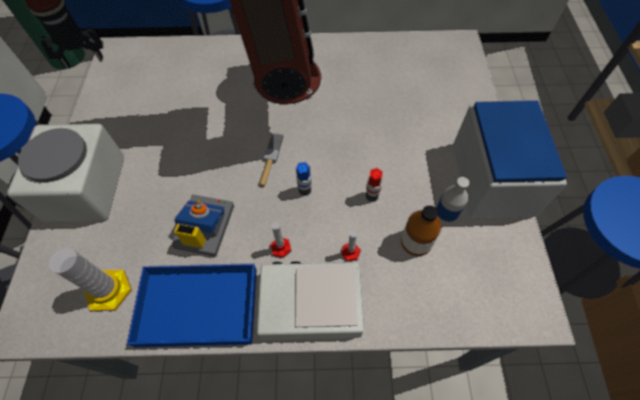

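View pics/top0.png

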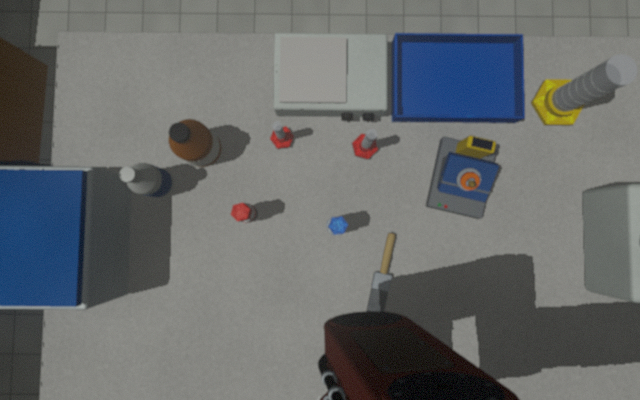

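The red canister is at top pixel (242,212) and scene pixel (375,183). The blue one is at (338,226) in top. The dock's nipple is at (468,181), with the detector at (480,147), so the nipple leans roughly towards the robot (-x). Next I'll measure in detail.

```bash
cat > h.py <<'E'
import numpy as np,cv2
from scipy.spatial.transform import Rotation as R
def rot(f):
    q=f["attitude"]; return R.from_quat([q[1],q[2],q[3],q[0]]).as_matrix()
def cloud(f):
    z=f["z_map"]; v,u=np.mgrid[:z.shape[0],:z.shape[1]]
    P=np.stack([(u-f["cx"])/f["fx"]*z,(v-f["cy"])/f["fy"]*z,z],-1)
    W=P@rot(f).T+f["xyz"]; W[z==0]=np.nan; return W
def proj(f,p):
    c=(np.asarray(p)-f["xyz"])@rot(f); return np.array([c[...,0]/c[...,2]*f["fx"]+f["cx"],c[...,1]/c[...,2]*f["fy"]+f["cy"]]).T
E
python3 - <<'E'
from h import *
ims=[]
for n,c in [("top",(468,178)),("scene",(203,224)),("top",(242,212)),("scene",(375,185))]:
    f=dict(np.load(f"/tmp/{n}0.npz")); W=cloud(f); im=f["pixels"]
    w=45 if c[0] in(468,203) else 20
    k=390//(2*w)
    cr=im[c[1]-w:c[1]+w,c[0]-w:c[0]+w]; ims.append(cv2.resize(cv2.resize(cr,None,fx=k,fy=k,interpolation=cv2.INTER_NEAREST),(290,290)))
    hsv=cv2.cvtColor(im,cv2.COLOR_BGR2HSV)
    m=np.zeros(im.shape[:2],bool); m[c[1]-w:c[1]+w,c[0]-w:c[0]+w]=1
    H,S,V=[hsv[...,i].astype(int) for i in range(3)]
    masks={"red":((H<6)|(H>172))&(S>150),"orange":(H>=6)&(H<17)&(S>140),"yellow":(H>=22)&(H<34)&(S>150),"blue":(H>100)&(H<125)&(S>140)}
    for k2,mm in masks.items():
        mm=mm&m&(W[...,2]>0.015)
        if mm.sum()<5: continue
        p=W[mm]; print(n,c,k2,mm.sum(),"mean",np.nanmean(p,0).round(4),"min",np.nanmin(p,0).round(3),"max",np.nanmax(p,0).round(3))
        if k2=="blue":
            q=p[~np.isnan(p).any(1)]
            for _ in range(5):
                A=np.c_[q[:,:2],np.ones(len(q))]; s=np.linalg.lstsq(A,q[:,2],rcond=None)[0]; r=q[:,2]-A@s; q=q[abs(r)<max(.003,2*r.std())]
            nn=np.array([-s[0],-s[1],1]);nn/=np.linalg.norm(nn); print("plane n",nn.round(3),"tilt",np.degrees(np.arccos(nn[2])).round(1),"az",np.degrees(np.arctan2(nn[1],nn[0])).round(1),len(q))
    mm=m&(W[...,2]>0.024)&(W[...,2]<0.036)&(H*0==0)
    uu=W[mm][:,:2].astype(np.float32)
    if w==45: print("base rect",cv2.minAreaRect(uu))
cv2.imwrite("pics/crops.png",np.vstack([np.hstack(ims[:2]),np.hstack(ims[2:])]))
f=dict(np.load("/tmp/top0.npz"));W=cloud(f)
print("bench z",np.nanmedian(W[235:260,200:300,2])); f=dict(np.load("/tmp/scene0.npz"));W=cloud(f);print(np.nanmedian(W[100:150,350:420,2]))
E
```

```text
top (468, 178) orange 165 mean [ 0.58   -0.2252  0.0918] min [ 0.561 -0.246  0.08 ] max [ 0.595 -0.207  0.108]
top (468, 178) yellow 289 mean [ 0.6512 -0.2313  0.1001] min [ 0.637 -0.274  0.048] max [ 0.673 -0.211  0.12 ]
top (468, 178) blue 674 mean [ 0.5972 -0.2271  0.0816] min [ 0.54  -0.286  0.057] max [ 0.634 -0.17   0.098]
plane n [-0.409  0.096  0.908] tilt 24.8 az 166.7 584
base rect ((0.5930020809173584, -0.22969591617584229), (0.13042160868644714, 0.1698637753725052), 77.17863464355469)
scene (203, 224) orange 89 mean [ 0.5884 -0.2264  0.0915] min [ 0.569 -0.247  0.081] max [ 0.6   -0.208  0.1  ]
scene (203, 224) yellow 415 mean [ 0.6679 -0.2392  0.0857] min [ 0.625 -0.289  0.022] max [ 0.679 -0.213  0.119]
scene (203, 224) blue 889 mean [ 0.6516 -0.214   0.0668] min [ 0.545 -0.331  0.021] max [ 0.738 -0.09   0.096]
plane n [0.343 0.033 0.939] tilt 20.1 az 5.6 740
base rect ((0.6195423603057861, -0.20426931977272034), (0.22958813607692719, 0.23711033165454865), 88.59310150146484)
top (242, 212) red 188 mean [0.5053 0.2671 0.1304] min [0.489 0.25  0.124] max [0.521 0.285 0.134]
scene (375, 185) red 173 mean [0.5136 0.2653 0.1204] min [0.49  0.25  0.084] max [0.527 0.283 0.133]
bench z 0.0006006038821402271
-0.0015328937120142605
```

View pics/crops.png

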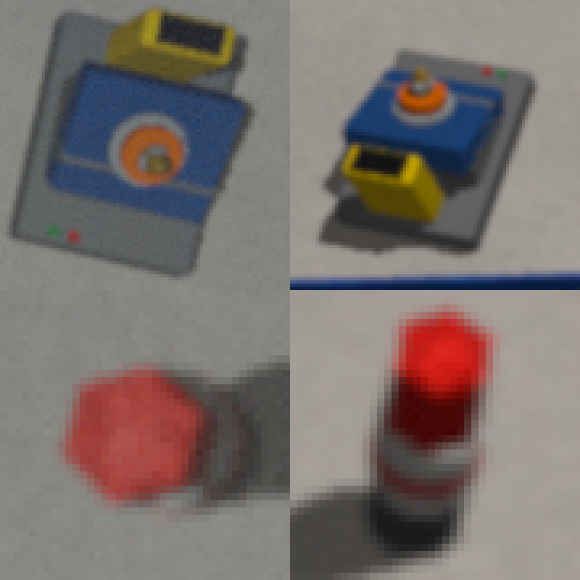

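Run:
```python
from h import *
from scipy.optimize import minimize
az=np.radians(167.2);t=np.radians(25)
n=np.array([np.sin(t)*np.cos(az),np.sin(t)*np.sin(az),np.cos(t)])
ex=np.array([np.cos(t)*np.cos(az+np.pi),np.cos(t)*np.sin(az+np.pi),np.sin(t)]) # nipple x
ey=np.cross(n,ex)
guess=np.array([.587,-.2265,.073])
for nme,c in [("top",(468,178)),("scene",(203,224))]:
    f=dict(np.load(f"/tmp/{nme}0.npz")); W=cloud(f); hsv=cv2.cvtColor(f["pixels"],cv2.COLOR_BGR2HSV)
    H,S,V=[hsv[...,i].astype(int) for i in range(3)]
    m=np.zeros(H.shape,bool); m[c[1]-25:c[1]+25,c[0]-25:c[0]+25]=1
    L=(W-guess); h=L@n
    a=L@ex;b=L@ey
    blue=m&(H>100)&(H<125)&(S>140)&(abs(h)<.012)&(np.hypot(a,b)<.07); print(nme,"blue h median",np.nanmedian(h[blue]).round(4))
    o=m&(H>=4)&(H<20)&(S>140)&(np.hypot(a,b)<.03)
    print(" orange h pct",np.nanpercentile(h[o],[5,25,50,75,95]).round(4))
    s=m&(np.hypot(a,b)<.03)&(h>.012)
    for lo,hi in [(.010,.014),(.014,.020),(.022,.034),(.034,.048)]:
        k=s&(h>lo)&(h<hi); 
        if k.sum(): print(" ",lo,k.sum(),"a",a[k].min().round(4),a[k].max().round(4),"b",b[k].min().round(4),b[k].max().round(4),"mean",a[k].mean().round(4),b[k].mean().round(4))
    # silhouette fit: sample model cylinder sleeve+stem union vs mask orange|brass
    msk=(m&(H>=4)&(H<34)&(S>90)&(np.hypot(a,b)<.035)&(h>.003)).astype(np.uint8)
    K=8
    x0,y0=c[0]-25,c[1]-25
    big=cv2.resize((msk*255)[y0:y0+50,x0:x0+50],None,fx=K,fy=K,interpolation=cv2.INTER_LINEAR)>127
    th=np.linspace(0,2*np.pi,40,endpoint=False)
    circ=lambda r,hh:(hh*n)+r*(np.cos(th)[:,None]*ex+np.sin(th)[:,None]*ey)
    def ren(p):
        im=np.zeros(big.shape,np.uint8)
        for parts in [(circ(.02,.005),circ(.02,.016)),(circ(.008,.0),circ(.008,.032)),(circ(.008,.032),circ(.003,.041))]:
            q=(proj(f,p+np.vstack(parts))-[x0-.5,y0-.5])*K-.5
            cv2.fillConvexPoly(im,cv2.convexHull(q.astype(np.float32)).round().astype(np.int32),1)
        return im>0
    def cost(x):
        r=ren(guess+x[0]*ex+x[1]*ey); return 1-(r&big).sum()/(r|big).sum()
    best=min(((cost((x,y)),x,y) for x in np.arange(-.012,.0121,.001) for y in np.arange(-.012,.0121,.001)))
    res=minimize(cost,best[1:],method="Nelder-Mead",options=dict(initial_simplex=[[best[1],best[2]],[best[1]+.001,best[2]],[best[1],best[2]+.001]]))
    print(" silh",res.x.round(4),res.fun,"foot",(guess+res.x[0]*ex+res.x[1]*ey).round(4))
# hex
for nme,c in [("top",(242,212))]:
    f=dict(np.load(f"/tmp/{nme}0.npz")); W=cloud(f); hsv=cv2.cvtColor(f["pixels"],cv2.COLOR_BGR2HSV)
    H,S,V=[hsv[...,i].astype(int) for i in range(3)]
    m=np.zeros(H.shape,np.uint8); m[192:232,222:262]=1
    mk=m*(((H<6)|(H>172))&(S>110)&(W[...,2]>.12)); K=8
    big=cv2.resize((mk*255)[187:237,217:267],None,fx=K,fy=K,interpolation=cv2.INTER_LINEAR)>127
    def ren(x,y,psi):
        a=psi+np.radians(30+60*np.arange(6)); r=.018/np.cos(np.pi/6)
        P=np.vstack([np.c_[x+r*np.cos(a),y+r*np.sin(a),a*0+z] for z in (.130,)])
        q=(proj(f,P)-[217-.5,187-.5])*K-.5; im=np.zeros(big.shape,np.uint8); cv2.fillConvexPoly(im,cv2.convexHull(q.astype(np.float32)).round().astype(np.int32),1); return im>0
    def cost(v):
        r=ren(v[0],v[1],v[2]*30); return 1-(r&big).sum()/(r|big).sum()
    for p0 in range(0,60,10):
        v0=np.array([.505,.267,np.radians(p0)/30]); res=minimize(cost,v0,method="Nelder-Mead",options=dict(initial_simplex=[v0,v0+[.003,0,0],v0+[0,.003,0],v0+[0,0,.006]]))
        print("hex",res.x[:2].round(4),np.degrees(res.x[2]*30).round(1)%60,round(res.fun,3))
for i,tt in enumerate(["spare"]):pass
```

```text
top blue h median 0.0036
 orange h pct [0.0163 0.0183 0.0193 0.0208 0.0242]
  0.01 7 a -0.003 0.0183 b -0.0027 0.0173 mean 0.0115 0.0088
  0.014 130 a -0.0211 0.0185 b -0.0223 0.0178 mean -0.0002 0.0008
  0.022 37 a -0.01 0.0179 b -0.0144 0.0157 mean 0.0037 0.0021
  0.034 53 a -0.0086 0.0084 b -0.0106 0.0075 mean -0.0005 -0.0008
 silh [-0.0024 -0.0048] 0.19566973662950393 foot [ 0.5838 -0.2307  0.072 ]
scene blue h median 0.0005
 orange h pct [0.011  0.0147 0.0166 0.018  0.0194]
  0.01 9 a -0.0032 0.0217 b -0.0179 0.016 mean 0.0136 0.0027
  0.014 82 a -0.0172 0.0228 b -0.0223 0.0175 mean 0.0055 -0.0004
  0.022 25 a -0.0046 0.0133 b -0.0139 0.0075 mean 0.0053 0.0001
  0.034 21 a -0.0016 0.0093 b -0.0076 0.0053 mean 0.0039 -0.001
 silh [-0.0015 -0.0042] 0.2649644594089039 foot [ 0.5848 -0.2303  0.0724]
hex [0.5051 0.268 ] 17.1 0.055
hex [0.505  0.2681] 15.9 0.052
hex [0.5051 0.268 ] 17.4 0.055
hex [0.5052 0.268 ] 15.8 0.053
hex [0.5051 0.2681] 14.4 0.055
hex [0.5049 0.2681] 15.799999999999997 0.053
```

Request:
{"api": "move_arm", "payload": {"motion": [[[32,35,4],[0,0,8],85],[[65,70,8],[0,0,16],85],[[98,106,12],[0,0,24],85],[[130,141,16],[0,0,32],85],[[163,176,19],[0,0,40],85]]}}

```text
clock: 1.9
ee_pos: [0.3314, -0.3987, 0.2507]
orientation: [0.0, 0.881, 0.473, 0.0]
wrist_force: [0.8, -0.4, 0.1]
width: 0.0855
```

Request:
{"api": "move_arm", "payload": {"motion": [[[30,44,0],[0,0,8],85],[[58,88,0],[0,0,16],85],[[84,132,0],[0,0,24],85],[[108,176,0],[0,0,32],85],[[130,220,0],[0,0,40],85]]}}

```text
clock: 2.4
ee_pos: [0.4586, -0.1835, 0.2505]
orientation: [0.0, 0.666, 0.746, 0.0]
wrist_force: [1.1, -0.4, 0.4]
width: 0.0849
```

Request:
{"api": "move_arm", "payload": {"motion": [[[14,47,0],[0,0,8],85],[[25,95,0],[0,0,16],85],[[33,143,0],[0,0,24],85],[[38,191,0],[0,0,32],85],[[40,240,0],[0,0,40],85]]}}

```text
clock: 2.9
ee_pos: [0.4979, 0.0566, 0.2504]
orientation: [0.0, 0.37, 0.929, 0.0]
wrist_force: [1.3, 0.1, -0.3]
width: 0.0853
```

Request:
{"api": "move_arm", "payload": {"motion": [[[1,45,0],[0,0,8],85],[[2,90,0],[0,0,16],85],[[3,135,0],[0,0,24],85],[[4,180,0],[0,0,30],85],[[5,208,0],[0,0,30],85]]}}

```text
clock: 3.4
ee_pos: [0.5023, 0.2656, 0.2503]
orientation: [0.0, 0.117, 0.993, 0.0]
wrist_force: [0.1, 0.1, -0.4]
width: 0.0852
```

Request:
{"api": "move_arm", "payload": {"motion": [[[0,0,-40],[0,0,0],85],[[0,0,-60],[0,0,0],85],[[0,0,-60],[0,0,0],85]]}}

```text
clock: 3.7
ee_pos: [0.501, 0.2625, 0.187]
orientation: [-0.002, 0.12, 0.993, -0.001]
wrist_force: [-0.5, 0.4, -0.7]
width: 0.0852
```

Run:
```python
from h import *
from cell import status, vision
s=status.get_state(); print(s["qpos"].round(3),s["ee_pos"],s["orientation"],s["clock"])
ims=[]
for n in ["top","scene"]:
    f=vision.grab_frame(n); np.savez(f"/tmp/{n}1.npz",**f)
    c=proj(f,[.505,.268,.12]).astype(int); print(n,proj(f,s["ee_pos"]))
    w=30; ims.append(cv2.resize(f["pixels"][c[1]-w:c[1]+w,c[0]-w:c[0]+w],(400,400),interpolation=cv2.INTER_CUBIC))
cv2.imwrite("pics/pre.png",np.hstack(ims))
```

```text
[ 2.510e-01  1.000e-03 -8.900e-02  1.486e+00  0.000e+00  4.920e-01] [0.5009575  0.26248517 0.18703891] [-2.44157494e-03  1.19784095e-01  9.92796536e-01 -9.20050442e-04] 3.7
top [237.84688152 212.6624112 ]
scene [375.92476923 159.69140765]
```

View pics/pre.png

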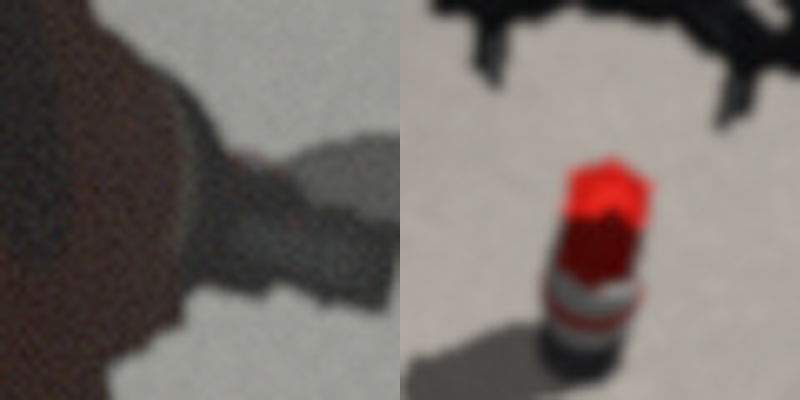

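Request:
{"api": "move_arm", "payload": {"motion": [[[0,0,0],[0,0,0],85],[[0,0,0],[0,0,0],85]]}}

```text
clock: 4.0
ee_pos: [0.5037, 0.2626, 0.192]
orientation: [0.001, 0.12, 0.993, 0.001]
wrist_force: [0.4, -0.2, 0.5]
width: 0.0851
```

Request:
{"api": "move_arm", "payload": {"motion": [[[1,5,-20],[0,0,0],85],[[1,5,-40],[0,0,0],85],[[1,5,-55],[0,0,0],85],[[1,5,-55],[0,0,0],85],[[1,5,-55],[0,0,0],85]]}}

```text
clock: 4.5
ee_pos: [0.504, 0.2675, 0.136]
orientation: [0.0, 0.12, 0.993, 0.0]
wrist_force: [-0.7, 0.2, 0.7]
width: 0.0851
```

Run:
```python
from h import *
from cell import status, vision
s=status.get_state(); print(s["qpos"].round(3),s["ee_pos"],s["orientation"],s["clock"])
ims=[]
for n in ["top","scene"]:
    f=vision.grab_frame(n); np.savez(f"/tmp/{n}1.npz",**f)
    c=proj(f,[.505,.268,.12]).astype(int); print(n,proj(f,s["ee_pos"]))
    w=30; ims.append(cv2.resize(f["pixels"][c[1]-w:c[1]+w,c[0]-w:c[0]+w],(400,400),interpolation=cv2.INTER_CUBIC))
cv2.imwrite("pics/pre2.png",np.hstack(ims))
```

```text
[ 0.259  0.018 -0.165  1.388  0.     0.5  ] [0.50399134 0.26753265 0.13598804] [1.75856720e-04 1.20224303e-01 9.92746731e-01 1.20528199e-04] 4.5
top [239.89422353 211.97386701]
scene [375.99289785 171.00514263]
```

View pics/pre2.png

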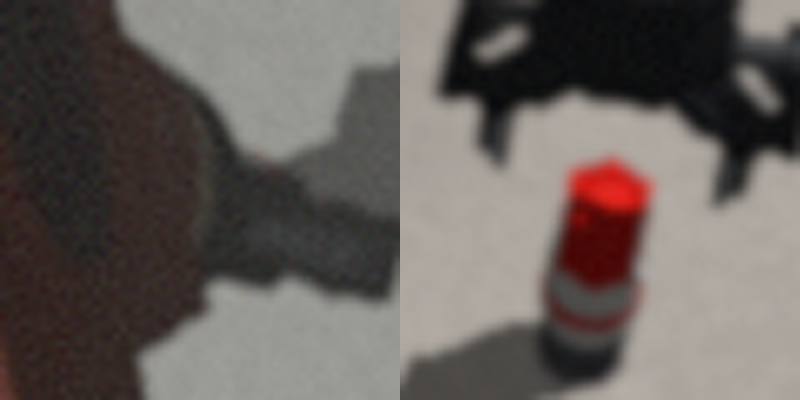

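The jaws straddle the head: the finger tips are at crop x≈500 and 730, and the head is at 610. I'll lower and close.

Request:
{"api": "move_arm", "payload": {"motion": [[[1,0,-25],[0,0,0],85],[[1,0,-46],[0,0,0],85],[[1,0,-46],[0,0,0],85],[[1,0,-46],[0,0,0],30],[[1,0,-46],[0,0,0],30]]}}

```text
clock: 5.1
ee_pos: [0.5058, 0.2679, 0.0912]
orientation: [0.001, 0.12, 0.993, 0.0]
wrist_force: [0.4, -0.3, 0.8]
width: 0.0584
```

Request:
{"api": "move_arm", "payload": {"motion": [[[0,0,0],[0,0,0],30],[[0,0,0],[0,0,0],30],[[0,0,0],[0,0,0],30],[[0,0,0],[0,0,0],30],[[0,0,0],[0,0,0],30]]}}

```text
clock: 5.6
ee_pos: [0.5057, 0.2679, 0.0908]
orientation: [0.001, 0.12, 0.993, 0.0]
wrist_force: [0.5, 1.0, 6.9]
width: 0.0355
```

Request:
{"api": "move_arm", "payload": {"motion": [[[0,0,15],[0,0,0],20],[[0,0,40],[0,0,0],20],[[0,0,80],[0,0,0],20],[[0,0,120],[0,0,0],20],[[0,0,120],[0,0,0],20]]}}

```text
clock: 6.1
ee_pos: [0.5072, 0.2683, 0.2164]
orientation: [0.004, 0.12, 0.993, 0.002]
wrist_force: [-0.1, -0.1, -1.7]
width: 0.0354
```

Run:
```python
from h import *
from cell import status, vision
s=status.get_state(); print(s["qpos"].round(3),s["ee_pos"],s["orientation"],s["clock"],s["width"],s["wrist_force"])
ims=[]
for n in ["top","scene"]:
    f=vision.grab_frame(n); np.savez(f"/tmp/{n}2.npz",**f)
    c=proj(f,s["ee_pos"]-[0,0,.05]).astype(int)
    w=30; ims.append(cv2.resize(f["pixels"][c[1]-w:c[1]+w,c[0]-w:c[0]+w],(400,400),interpolation=cv2.INTER_CUBIC))
    for l in ["canister","canister_head"]: print(n,l,[(d["point"],d["score"]) for d in vision.landmark_of(l,n)[:2]])
cv2.imwrite("pics/lift.png",np.hstack(ims))
```

```text
[ 0.259  0.009 -0.028  1.525  0.     0.499] [0.50715694 0.26825254 0.21644631] [0.00415975 0.1200791  0.99275419 0.00167816] 6.1 0.035375261377232306 [-0.06738314 -0.11733767 -1.70264689]
top canister [([0.5077, 0.2692, 0.1229], 0.47)]
top canister_head [([0.5092, 0.2705, 0.2372], 0.46), ([0.6705, -0.0047, -0.0012], 0.24)]
scene canister [([0.5041, 0.268, 0.1203], 0.95)]
scene canister_head [([0.5029, 0.2684, 0.2276], 0.77)]
```

View pics/lift.png

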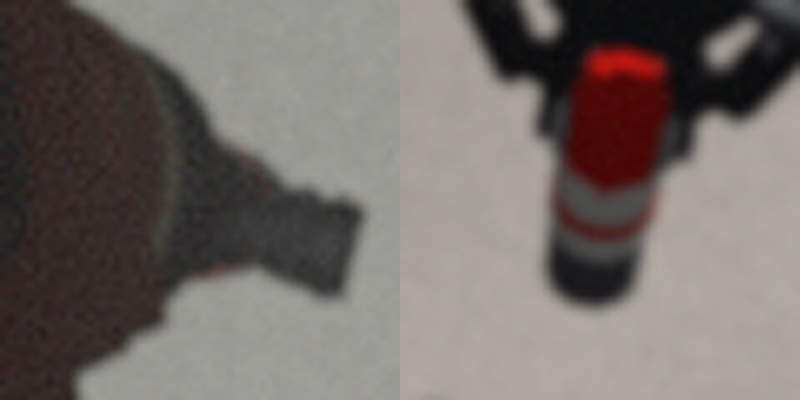

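Request:
{"api": "move_arm", "payload": {"motion": [[[0,-25,20],[0,0,-5],20],[[0,-70,45],[0,0,-10],20],[[0,-118,65],[0,0,-15],20],[[0,-166,75],[0,0,-20],20],[[0,-214,75],[0,0,-25],20]]}}

```text
clock: 6.9
ee_pos: [0.5047, 0.0524, 0.2852]
orientation: [0.001, 0.333, 0.943, 0.0]
wrist_force: [1.7, 1.0, -3.1]
width: 0.0354
```

Request:
{"api": "move_arm", "payload": {"motion": [[[0,-48,0],[0,0,-5],20],[[0,-96,0],[0,0,-10],20],[[0,-144,0],[0,0,-15],20],[[0,-192,0],[0,0,-20],20],[[0,-238,0],[0,0,-26],20]]}}

```text
clock: 7.4
ee_pos: [0.504, -0.1859, 0.2832]
orientation: [-0.001, 0.538, 0.843, 0.0]
wrist_force: [0.5, 0.4, -2.4]
width: 0.0355
```

Request:
{"api": "move_arm", "payload": {"motion": [[[0,-15,0],[-1.33,-5.86,0],20],[[0,-20,0],[-2.66,-11.7,0],20],[[0,-27,0],[-3.99,-17.6,0],20],[[0,-27,0],[-5.54,-24.4,0],20],[[0,-27,0],[-5.54,-24.4,0],20]]}}

```text
clock: 7.9
ee_pos: [0.5021, -0.2093, 0.2807]
orientation: [0.203, 0.524, 0.824, 0.073]
wrist_force: [-0.9, 0.0, -2.9]
width: 0.0353
```

```bash
cat >> h.py <<'E'
az=np.radians(167.2);t=np.radians(25)
n=np.array([np.sin(t)*np.cos(az),np.sin(t)*np.sin(az),np.cos(t)])
ex=np.array([np.cos(t)*np.cos(az+np.pi),np.cos(t)*np.sin(az+np.pi),np.sin(t)]); ey=np.cross(n,ex)
foot=np.array([.5862,-.228,.075])
def rep(s):
    q=s["orientation"]; M=R.from_quat([q[1],q[2],q[3],q[0]]).as_matrix(); z=-M[:,2]
    ax=np.cross(z,n); print("clk",round(s["clock"],2),"ee",s["ee_pos"].round(4),"q",s["qpos"].round(3),"w",s["width"].round(4),"F",s["wrist_force"].round(1))
    print("tilt err deg rotvec to n",np.degrees(ax).round(2),"toolx",M[:,0].round(3))
    m=s["ee_pos"]-z*.0908; d=m-foot; print("mouth",m.round(4),"in nipple frame mm",(1e3*np.array([d@ex,d@ey,d@n])).round(1))
    return z,m
E
python3 - <<'E'
from h import *
from cell import status, vision
s=status.get_state(); rep(s)
ims=[]
for nn in ["top","scene"]:
    f=vision.grab_frame(nn); np.savez(f"/tmp/{nn}3.npz",**f)
    c=proj(f,foot+.08*n).astype(int)
    w=50; ims.append(cv2.resize(f["pixels"][c[1]-w:c[1]+w,c[0]-w:c[0]+w],(400,400),interpolation=cv2.INTER_CUBIC))
cv2.imwrite("pics/dock1.png",np.hstack(ims))
E
```

```text
Traceback (most recent call last):
  File "h.py", line 17, in rep
    ax=np.cross(z,n); print("clk",round(s["clock"],2),"ee",s["ee_pos"].round(4),"q",s["qpos"].round(3),"w",s["width"].round(4),"F",s["wrist_force"].round(1))
                                                                                                           ^^^^^^^^^^^^^^^^
AttributeError: 'float' object has no attribute 'round'
```

```bash
sed -i 's/s\["width"\].round(4)/round(float(s["width"]),4)/' h.py
python3 - <<'E'
from h import *
from cell import status, vision
s=status.get_state(); rep(s)
ims=[]
for nn in ["top","scene"]:
    f=vision.grab_frame(nn); np.savez(f"/tmp/{nn}3.npz",**f)
    c=proj(f,foot+.08*n).astype(int)
    w=50; ims.append(cv2.resize(f["pixels"][c[1]-w:c[1]+w,c[0]-w:c[0]+w],(400,400),interpolation=cv2.INTER_CUBIC))
cv2.imwrite("pics/dock1.png",np.hstack(ims))
E
```

```text
clk 7.9 ee [ 0.5021 -0.2093  0.2807] q [-0.763 -0.614 -0.491  1.314  0.219  0.412] w 0.0353 F [-0.9  0.  -2.9]
tilt err deg rotvec to n [-0.07 -0.03 -0.03] toolx [-0.369  0.893 -0.258]
mouth [ 0.5395 -0.2177  0.1984] in nipple frame mm [  8.8  -0.3 132. ]
```

View pics/dock1.png

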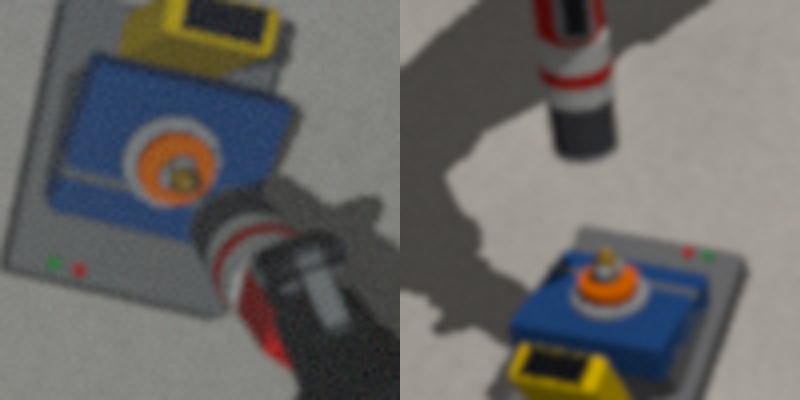

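Request:
{"api": "move_arm", "payload": {"motion": [[[5,-1,-17],[0,0,0],20],[[10,-2,-34],[0,0,0],20],[[15,-3,-50],[0,0,0],20],[[21,-4.5,-67],[0,0,0],20],[[21,-4.5,-67],[0,0,0],20]]}}

```text
clock: 8.5
ee_pos: [0.526, -0.2151, 0.2147]
orientation: [0.201, 0.523, 0.825, 0.073]
wrist_force: [0.0, -0.4, -3.1]
width: 0.0354
```

Request:
{"api": "move_arm", "payload": {"motion": [[[0,0,0],[0,0,0],20],[[0,0,0],[0,0,0],20]]}}

```text
clock: 8.7
ee_pos: [0.5264, -0.2159, 0.2187]
orientation: [0.204, 0.523, 0.824, 0.073]
wrist_force: [-0.1, 0.0, -2.2]
width: 0.0351
```

Run:
```python
from h import *
from cell import status, vision
s=status.get_state(); z,m=rep(s)
ims=[]
for nn in ["top","scene"]:
    f=vision.grab_frame(nn); np.savez(f"/tmp/{nn}4.npz",**f)
    c=proj(f,foot+.06*n).astype(int); w=33
    im=cv2.resize(f["pixels"][c[1]-w:c[1]+w,c[0]-w:c[0]+w],(400,400),interpolation=cv2.INTER_CUBIC); k=400/(2*w)
    P=lambda p:tuple(((proj(f,p)-c+w+.5)*k).round().astype(int).tolist())
    cv2.line(im,P(foot),P(foot+n*.041),(0,255,0),1)
    cv2.line(im,P(m),P(m+z*.09),(255,255,0),1)
    ims.append(im)
cv2.imwrite("pics/dock2.png",np.hstack(ims))
```

```text
clk 8.7 ee [ 0.5264 -0.2159  0.2187] q [-0.734 -0.562 -0.571  1.175  0.208  0.438] w 0.0351 F [-0.1  0.  -2.2]
tilt err deg rotvec to n [0.02 0.03 0.01] toolx [-0.37   0.892 -0.261]
mouth [ 0.5639 -0.2244  0.1364] in nipple frame mm [ 5.5 -1.5 65.2]
```

View pics/dock2.png

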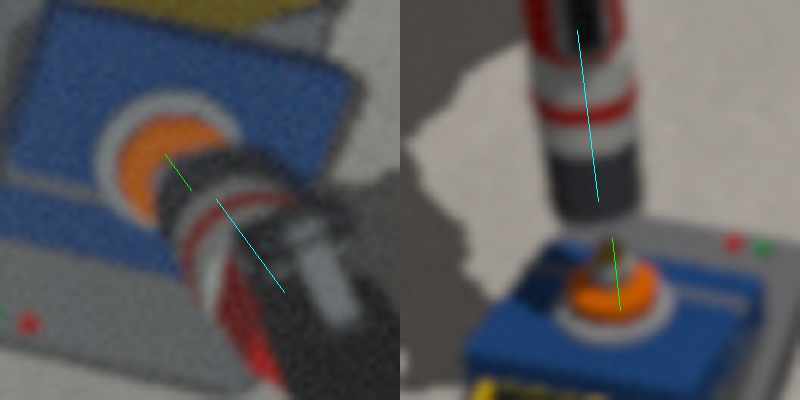

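```bash
cat > ov.py <<'E'
from h import *
th=np.linspace(0,2*np.pi,60)
def circ(o,r,hh): return o+(hh*n)+r*(np.cos(th)[:,None]*ex+np.sin(th)[:,None]*ey)
def overlay(f,c,w,items,size=400):
    im=cv2.resize(f["pixels"][c[1]-w:c[1]+w,c[0]-w:c[0]+w],(size,size),interpolation=cv2.INTER_CUBIC); k=size/(2*w)
    for p,col in items:
        q=((proj(f,p)-c+w+.5)*k*8).round().astype(np.int32)
        cv2.polylines(im,[q.reshape(-1,1,2)],False,col,1,cv2.LINE_AA,3)
    return im
E
python3 - <<'E'
from ov import *
rows=[]
for ft in [foot, np.array([.584,-.2305,.075])]:
    ims=[]
    for nn in ["top","scene"]:
        f=dict(np.load(f"/tmp/{nn}0.npz")); c=proj(f,foot+.02*n).astype(int)
        ims.append(overlay(f,c,14,[(circ(ft,.02,.016),(0,255,0)),(circ(ft,.02,.0),(0,128,0)),(circ(ft,.003,.041),(255,255,0)),(circ(ft,.008,.032),(255,255,255))],300))
    rows.append(np.hstack(ims))
cv2.imwrite("pics/nip.png",np.vstack(rows))
E
```

```text
(no output)
```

View pics/nip.png

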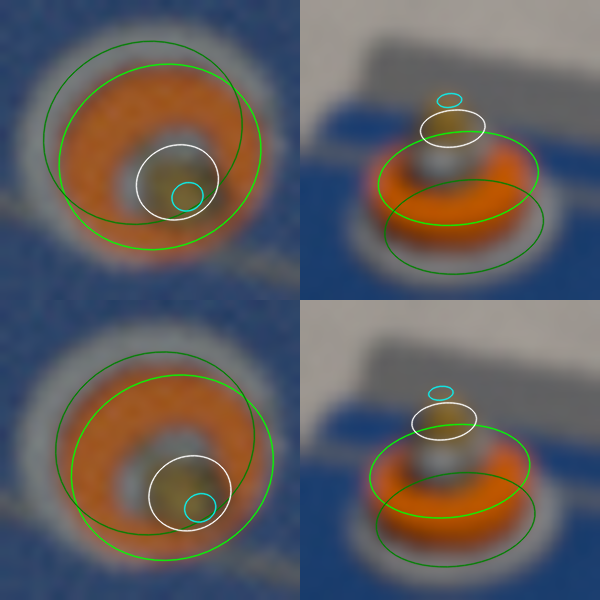

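Run:
```python
from ov import *
from cell import status
s=status.get_state(); z,m=rep(s)
ims=[]
for nn in ["top","scene"]:
    f=dict(np.load(f"/tmp/{nn}4.npz")); c=proj(f,m+.03*n).astype(int)
    ims.append(overlay(f,c,24,[(circ(m,.02,.0),(0,255,0)),(circ(m,.02,.04),(0,200,0)),(circ(m,.022,.04),(255,255,0)),(circ(m,.022,.085),(255,255,255)),(circ(foot,.02,.016),(255,0,255)),(circ(foot,.003,.041),(255,0,255))],400))
cv2.imwrite("pics/can.png",np.hstack(ims))
```

```text
clk 8.8 ee [ 0.5262 -0.2159  0.2187] q [-0.734 -0.564 -0.573  1.174  0.208  0.438] w 0.0354 F [ 0.3 -0.3 -1.4]
tilt err deg rotvec to n [0.04 0.07 0.01] toolx [-0.369  0.892 -0.261]
mouth [ 0.5637 -0.2244  0.1364] in nipple frame mm [ 5.4 -1.5 65.3]
```

View pics/can.png

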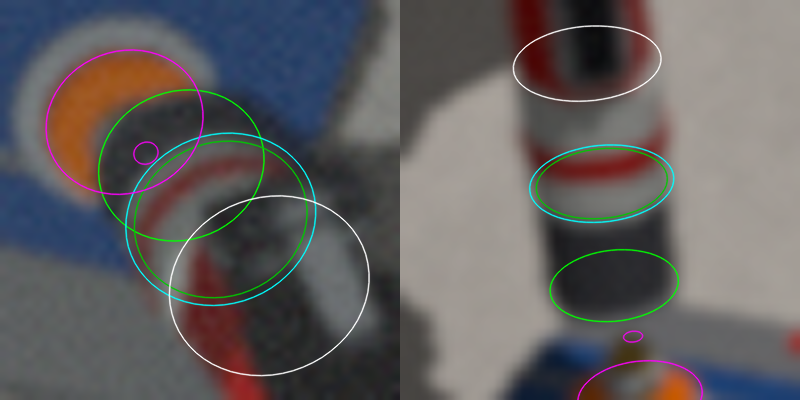

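Request:
{"api": "move_arm", "payload": {"motion": [[[-5,1.5,-2.5],[0,0,0],20],[[-3,1,-8],[0,0,0],20],[[1,0,-16],[0,0,0],20],[[1,0,-16],[0,0,0],20],[[1,0,-16],[0,0,0],20]]}}

```text
clock: 9.3
ee_pos: [0.5267, -0.2153, 0.2007]
orientation: [0.204, 0.523, 0.824, 0.073]
wrist_force: [0.5, -1.1, -2.2]
width: 0.0357
```

```bash
sed -i 's/^foot=.*/foot=np.array([.5855,-.229,.075])/' h.py
cat > look.py <<'E'
from ov import *
import sys
from cell import status,vision
s=status.get_state(); z,m=rep(s)
if len(sys.argv)>1:
    ims=[]
    for nn in ["top","scene"]:
        f=vision.grab_frame(nn); c=proj(f,m+.02*n).astype(int)
        ims.append(overlay(f,c,24,[(circ(m,.02,.0),(0,255,0)),(circ(m,.022,.04),(255,255,0)),(circ(foot,.02,.016),(255,0,255)),(circ(foot,.003,.041),(255,0,255))],400))
    cv2.imwrite(f"pics/{sys.argv[1]}.png",np.hstack(ims))
E
python3 look.py d3
```

```text
clk 9.3 ee [ 0.5267 -0.2153  0.2007] q [-0.733 -0.564 -0.605  1.144  0.208  0.439] w 0.0357 F [ 0.5 -1.1 -2.2]
tilt err deg rotvec to n [-0.03 -0.01 -0.01] toolx [-0.37   0.892 -0.26 ]
mouth [ 0.5641 -0.2237  0.1184] in nipple frame mm [-1.6  0.4 48.7]
```

View pics/d3.png

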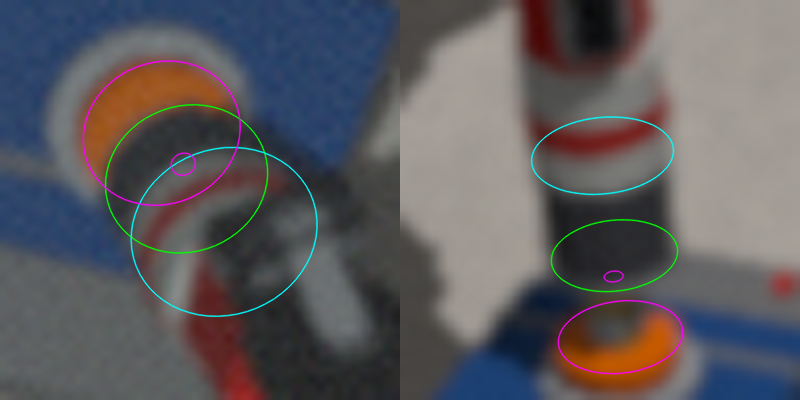

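Request:
{"api": "move_arm", "payload": {"motion": [[[1.5,-0.5,1],[0,0,0],20],[[4,-1,-6],[0,0,0],20],[[7,-2,-12],[0,0,0],20],[[7,-2,-12],[0,0,0],20],[[7,-2,-12],[0,0,0],20]]}}

```text
clock: 9.9
ee_pos: [0.5337, -0.2173, 0.1887]
orientation: [0.204, 0.523, 0.824, 0.073]
wrist_force: [-0.7, 0.2, -2.0]
width: 0.0353
```

```bash
python3 look.py d4
```

```text
clk 9.9 ee [ 0.5337 -0.2173  0.1887] q [-0.725 -0.54  -0.611  1.113  0.205  0.446] w 0.0353 F [-0.7  0.2 -2. ]
tilt err deg rotvec to n [-0.03 -0.01 -0.01] toolx [-0.37   0.892 -0.26 ]
mouth [ 0.5711 -0.2258  0.1064] in nipple frame mm [-0.1 -0.  34.7]
```

View pics/d4.png

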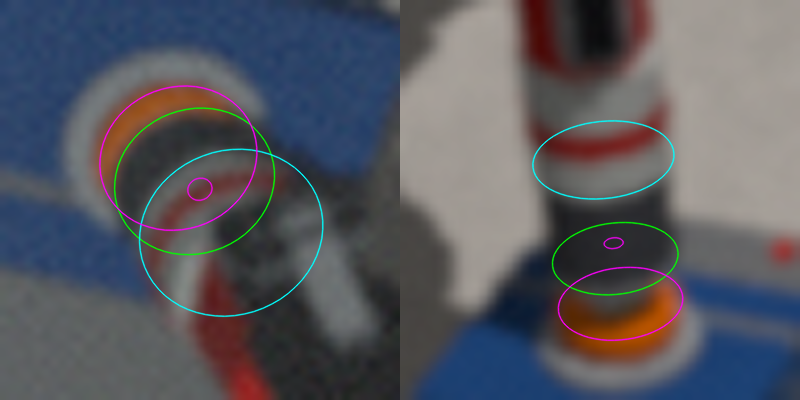

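Request:
{"api": "move_arm", "payload": {"motion": [[[2,-0.5,-4.5],[0,0,0],20],[[4,-1,-9],[0,0,0],20],[[4,-1,-9],[0,0,0],20]]}}

```text
clock: 10.3
ee_pos: [0.5375, -0.2187, 0.1793]
orientation: [0.204, 0.523, 0.824, 0.072]
wrist_force: [-0.0, -2.6, -6.3]
width: 0.035
```

```bash
python3 look.py
```

```text
clk 10.3 ee [ 0.5375 -0.2187  0.1793] q [-0.721 -0.526 -0.618  1.091  0.202  0.45 ] w 0.035 F [-0.  -2.6 -6.3]
tilt err deg rotvec to n [ 0.01 -0.05  0.01] toolx [-0.369  0.892 -0.26 ]
mouth [ 0.5748 -0.2272  0.0969] in nipple frame mm [-0.5 -0.6 24.5]
```

Request:
{"api": "move_arm", "payload": {"motion": [[[2,-1,-4.5],[0,0,0],20],[[4,-1.5,-9],[0,0,0],20],[[4,-1.5,-9],[0,0,0],20]]}}

```text
clock: 10.6
ee_pos: [0.542, -0.22, 0.171]
orientation: [0.204, 0.523, 0.824, 0.073]
wrist_force: [-3.3, 0.3, 0.9]
width: 0.0354
```

```bash
python3 look.py d5
```

```text
clk 10.6 ee [ 0.542 -0.22   0.171] q [-0.717 -0.51  -0.622  1.069  0.202  0.454] w 0.0354 F [-3.3  0.3  0.9]
tilt err deg rotvec to n [-0.01  0.03 -0.01] toolx [-0.37   0.892 -0.26 ]
mouth [ 0.5794 -0.2285  0.0887] in nipple frame mm [ 0.3 -0.8 15. ]
```

View pics/d5.png

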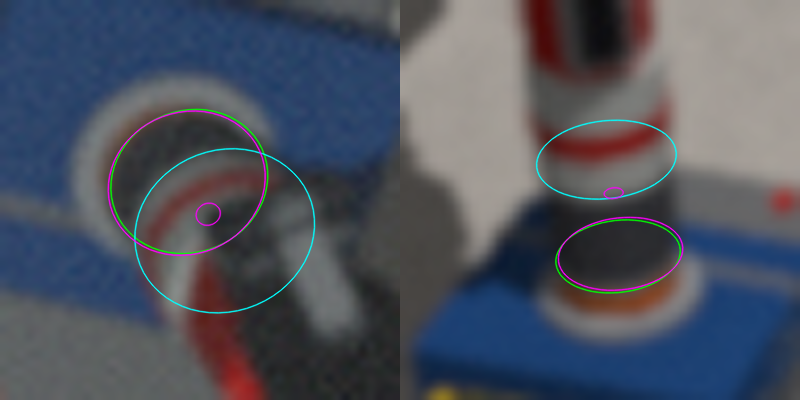

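Request:
{"api": "move_arm", "payload": {"motion": [[[1,0,-2],[0,0,0],20],[[2,-0.5,-4],[0,0,0],20],[[2.7,-0.5,-6],[0,0,0],20],[[2.7,-0.5,-6],[0,0,0],20]]}}

```text
clock: 11.1
ee_pos: [0.5448, -0.2206, 0.1658]
orientation: [0.205, 0.523, 0.824, 0.073]
wrist_force: [-5.1, 1.4, 5.4]
width: 0.0356
```

```bash
python3 look.py
```

```text
clk 11.1 ee [ 0.5448 -0.2206  0.1658] q [-0.714 -0.501 -0.626  1.055  0.201  0.456] w 0.0356 F [-5.1  1.4  5.4]
tilt err deg rotvec to n [0.02 0.07 0.  ] toolx [-0.369  0.892 -0.261]
mouth [ 0.5824 -0.2292  0.0836] in nipple frame mm [ 0.9 -0.9  9. ]
```

Request:
{"api": "move_arm", "payload": {"motion": [[[0.5,0,-1.2],[0,0,0],20],[[0.7,0,-2.5],[0,0,0],20],[[0.7,0,-2.5],[0,0,0],20]]}}

```text
clock: 11.4
ee_pos: [0.5456, -0.2208, 0.1642]
orientation: [0.205, 0.523, 0.824, 0.073]
wrist_force: [-7.7, 2.6, 9.1]
width: 0.0354
```

```bash
python3 look.py
```

```text
clk 11.4 ee [ 0.5456 -0.2208  0.1642] q [-0.713 -0.499 -0.627  1.05   0.2    0.457] w 0.0354 F [-7.7  2.6  9.1]
tilt err deg rotvec to n [0.06 0.1  0.02] toolx [-0.369  0.892 -0.262]
mouth [ 0.5831 -0.2294  0.082 ] in nipple frame mm [ 1.  -0.9  7.3]
```

Request:
{"api": "move_arm", "payload": {"motion": [[[0.2,0,-0.8],[0,0,0],20],[[0.2,0,-0.8],[0,0,0],20],[[0.2,0,-0.8],[0,0,0],20],[[0.2,0,-0.8],[0,0,0],20],[[0.2,0,-0.8],[0,0,0],20]]}}

```text
clock: 11.9
ee_pos: [0.5457, -0.221, 0.1642]
orientation: [0.205, 0.523, 0.824, 0.072]
wrist_force: [-13.4, 3.6, 15.8]
width: 0.0355
```

```bash
python3 look.py d6
```

```text
clk 11.9 ee [ 0.5457 -0.221   0.1642] q [-0.713 -0.499 -0.628  1.049  0.2    0.458] w 0.0355 F [-13.4   3.6  15.8]
tilt err deg rotvec to n [0.09 0.11 0.03] toolx [-0.369  0.892 -0.262]
mouth [ 0.5833 -0.2296  0.082 ] in nipple frame mm [ 1.2 -1.1  7.2]
```

View pics/d6.png

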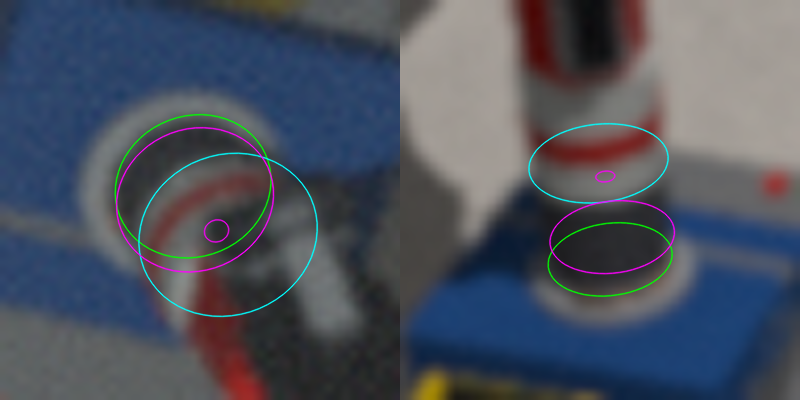

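```bash
python3 -c "
from cell import robot,status
print(status.get_state()['joint_vel'].round(4)); print(robot.job_done())"
```

```text
[-0.0016 -0.0013  0.0013  0.0004  0.0014 -0.0002]
the job is handed in; nothing more can be done
None
```

I pressed the red canister onto the tilted nipple until it snapped and the sleeve was fully down. I handed the job in at about 12 s with the gripper still holding it. No verdict came back, so the checks below are my own measurements.

**Seating:** By the arm's reading, the mouth is about 7.2 mm from the foot and its axis is within about 0.2° of the nipple's. This assumes the canister has not slipped in the grip. At the last press the push rose from about 13 N to 22 N with no further movement, so the sleeve is at its stop. The orange no longer shows in either camera.

**Sideways offset:** The mouth reads 1.2 mm and 1.1 mm off the nipple's axis, inside the 4 mm limit. My estimate of the nipple's position is only good to 1–2 mm, because the two cameras disagreed by about 1.5 mm across the bench. A sideways force of about 5 N remains.

**Grip and arm:** The opening is 35.5 mm on the 36 mm head, and the joints were practically still.

**Bystanders:** I carried the canister well above everything else and saw no unexpected contact force. I did not take a final picture to measure whether the blue canister or other items had moved.

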